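# Set the gap of the slide press

### The arm

A 6-joint arm with a two-finger parallel gripper is mounted at the origin on a cart in front of the work surface, level with it; the furniture and walls round the work are solid. World frame = base frame: x ahead of the robot, y to its left, z up, the work surface at z = 0. Lengths are in m, angles in rad, forces in N, time in s.
With the tool pointing down it reaches from about 0.425 to 1.125 m from the base axis. Payload 14.9 kg.
Tool frame: the origin (TCP) lies midway between the tips of the shut fingers; the grasp point (between the pads) lies 19 mm behind it (pinch_z is the z of the grasp point in the tool frame, in m); z points along the fingers, y is the line along which they close (so a half turn about z gives the same grasp; the last joint's range is limited). The gripper opens to 91 mm and grips with 3 to 60 N. Pads are 32 mm wide; open, the fingers measure 118 mm over their backs; the gripper's body (76 mm by 178 mm) begins 60 mm behind the grasp point.
Start: joints at [-1.357, 0.379, 1.734, -0, 1.028, -0.033], TCP at [0.171, -0.679, 0.214] pointing down, gripper open.
Joint ranges: [-2.77, 2.77], [-0.74, 2.19], [0, 2.66], [-1.06, 4.2], [0.31, 2.87], [-3.08, 3.08]. Speed limits (rad/s): [1.89, 1.89, 2.39, 3.14, 3.14, 3.14].

### API

Orientations are given as a unit quaternion [w, x, y, z].
In Python, from plant import * gives the robot as it stands.
- The arm moves only by the tool drive_tool, never from a script. Its argument "commands" is a list of rows, each a list of 3 entries, a list of its own where there are three numbers: the shift along the world's x, y, z in cm, then the turn about the world's z in rad, then the closure in counts, from 0 (fully open) to 255 (shut). In form: [[[dx, dy, dz], roll, gripper], ...]. A call has 1 to 12 rows; each row is the pose to reach, as a shift and turn from the pose commanded when the call began; what a row does not reach only later rows make up. A row lasts 1/10 s, in which the tool goes at most 50 mm and 8.59 degrees, less where a joint would pass 70% of its speed; a pose out of reach is approached as far as the arm can. A call with a gripper value outside its range is refused whole. The fingers move at their own pace and stop on an object; "force" is the grip in N (left out, the last holds). Time passes only in rows, so rows that repeat a pose let the fingers close. It gives the time, the measured TCP pose, the force, the opening and the grip force at its end, in the units of the state.
- state(): the state, without advancing time (a new reading comes with each control period).
- snapshot(name): name is "scene" or "top"; returns (picture, depth): 384x512x3 uint8, red, green, blue; 384x512 float32, m along the optical axis (not along the pixel's ray), 0 where there is no reading.
- calibration(name): a dict with "fov_y" (degrees; the focal length in pixels is half the picture's height over the tangent of half this angle, whatever the lens; pixels are square), "cx", "cy" (the principal point, pixels), "rvec" (rotation vector, rad) and "tvec" (3), from world to camera coordinates, as OpenCV has them. Camera axes: x right, y down, z forward; pixel columns grow to the right and rows downward; lengths in m; the calibration is good to about 2 mm. A picture is of the moment at which its call begins. calibration takes no time and is no camera call.
- job_done(): hands the job in; it is judged then, once.
The state is a dict: "time_s": time; "joint_pos": joint angles; "joint_vel": joint speeds; "tau": joint torques, N m; "tcp_pos": TCP position; "orientation": TCP orientation; "contact_force": force on the tool from outside, world axes, zero at the start; "wrist_torque": the same for the moment, N m; "grip_width": finger opening in m; "finger_force": force on a finger pad.
Only numpy, scipy, OpenCV 4.12 (cv2) and the standard library are available. Lean on these libraries where they do the work, as an engineer would, in place of code of your own. Each camera call takes 0.05 s, during which the arm holds its last target. There are 200 camera calls.

### The job

One of the two slide presses still stands open: press the black thumb pad of its sprung arm down until the catch holds the arm by itself, then turn the black thumbscrew clockwise until it seats on the coverslip and back it off a quarter turn, so that the mounting film keeps its thickness. Finish still gripping the knob, keeping it still there with the arm latched, so that a colleague can nip up the brass lock ring; do not let go of it. The other press is already shut and its slide is curing: leave it alone, and leave the loose things round about where they are.

Things in the scene. Friction and masses are not known exactly. Their poses are not given: they have to be found in the camera images.
- press: the open slide press, fixed; grey base 190 x 90 mm, 15 mm high (x = -100 to +90 mm). Origin at z = 0 below the shut arm's screw; x axis along the base to the arm's hinge (away from the robot at yaw 0). Arm: aluminium, 22 mm wide, on a pin along y at x = 70, z = 46 mm. Shut, its top is at z = 52 mm, the round boss (40 mm across) under the knob at 54 mm; hinge cheeks reach 59 mm
- press_lever (a joint): angle of the press's arm in rad: 0 = shut on its stop, about 0.42 = sprung fully up (as it starts). It takes about 8 to 15 N on the thumb pad (fingertips closed, from above); in the last 0.08 rad a spring roller gives way and snaps over the arm's nose, which then holds the arm at 0. Pulling up at the knob with some 10 N would spring it open again
- press_pad (a point): centre of the top face of the black thumb pad at the arm's free end (28 mm along the arm, 34 mm across); moves with the arm about the hinge pin, in the press's frame from about x = -67, z = 116 mm (up) to x = -84, z = 54 mm (shut)
- press_knob: round black knurled knob of the thumbscrew, 30 mm across, 20 mm high; origin at the centre of its underside, z along the screw (upright when the arm is shut), x towards the white index line on its top. Below it 16 mm of free height over the boss, with the neck and a slack brass lock ring (21 mm across); grip it across its diameter from above, at any yaw
- press_knob_mid (a point): centre of the knob, 10 mm above its underside; when the arm is shut it stands at x = 0, y = 0, z = 80 mm in the press's frame (knob from z = 70 to 90 mm)
- press_screw (a joint): turn of the thumbscrew in rad, growing clockwise seen from above: 0 = seated on the coverslip (a hard stop), negative = backed off; it starts between -2.3 and -0.9. Thread 1.25 mm a turn, friction about 0.05 N m, stays where it is left
- curing_press: a second press of the same make and size, fixed, already shut with its screw set (origin and axes as for the first); to be left alone
- petri_dish: clear dish, 60 mm across, 13 mm high, loose; origin under its centre
- dropper_bottle: dropper bottle, 30 mm across, 74 mm high, loose; origin under its centre
- tweezers: steel tweezers, 123 mm long, lying flat; origin at the underside of the middle, y along them
- objective_can: dark screw canister, 40 mm across, 51 mm high, loose; origin under its centre
- eyepiece: black spare eyepiece, 33 mm across, 45 mm high, loose; origin under its centre

How it is judged:
By the outcome, as a careful person would: the job done as asked, in the order asked, and still so for the second after the job is handed in, while the arm keeps its last pose, push and grip.
It also fails if it takes over 51 s, if anything falls off the work surface, if the arm or the gripper's body presses on something with over 40 N, if the wrist force passes 120 N, or if a joint passes its speed limit or range.

## Working session

There is one attempt and no reset: what is moved stays moved. The work goes in short steps, Python scripts to look and compute and a tool call to move; the robot and the scene stay as the last step left them, time stands still between calls to the robot, and variables do not carry over. Pictures are saved under pics/ and viewed, at most 10 in all, crops included, and the job is handed in when it is done.

Besides the shell and the picture viewer there is one more tool, called after "Request:" as name(argument=value, ...) on one line, values as JSON. drive_tool: Moves the arm, as the interface text tells. Its arguments: {"type":"object","properties":{"commands":{"type":"array","items":{"type":"array"}},"force":{"type":"number"}},"required":["commands"]}

```bash
mkdir -p pics; cat > h.py <<'E'
from plant import *
import numpy as np, cv2
def cam(n):
    c=calibration(n); f=192/np.tan(np.radians(c["fov_y"])/2)
    return f,c["cx"],c["cy"],cv2.Rodrigues(np.array(c["rvec"],float))[0],np.array(c["tvec"],float)
def cloud(n,d):
    f,cx,cy,R,t=cam(n); v,u=np.mgrid[:384,:512]
    P=np.stack([(u-cx)/f*d,(v-cy)/f*d,d],-1)
    return (P-t)@R
def onplane(n,u,v,z):
    f,cx,cy,R,t=cam(n); r=R.T@np.array([(u-cx)/f,(v-cy)/f,1]); o=-R.T@t
    return o+r*(z-o[2])/r[2]
E
python3 - <<'E'
from h import *
for n in("scene","top"):
    p,d=snapshot(n); cv2.imwrite(f"pics/{n}0.png",p[:,:,::-1]); np.save(f"{n}0.npy",d); np.save(f"{n}p0.npy",p)
    print(calibration(n))
print(state())
E
```

```text
{'fov_y': 52.13046121217529, 'cx': 250.27008830138558, 'cy': 189.07183038375052, 'rvec': array([ 0.70672388, -2.61764187,  1.12336277]), 'tvec': array([0.49575649, 0.2459484 , 0.98189621])}
{'fov_y': 44.21603743252687, 'cx': 249.8354088808587, 'cy': 181.69009157502816, 'rvec': array([ 2.12946571, -2.07728141,  0.23447558]), 'tvec': array([0.01486399, 0.58784422, 1.10435959])}
{'time_s': 0.1, 'joint_pos': array([-1.35730713e+00,  3.79393040e-01,  1.73475124e+00, -5.02418854e-06,
        1.02848375e+00, -3.32736820e-02]), 'joint_vel': array([-0.00068778, -0.00215157, -0.00163761,  0.00013443,  0.00085061,
       -0.00169384]), 'tau': array([ 2.30624682e-04, -7.65035534e+01, -4.35292339e+01,  6.52325246e-02,
        3.98311287e-02, -2.72917458e-05]), 'tcp_pos': array([ 0.1709183 , -0.67842737,  0.21331373]), 'orientation': array([-5.15394071e-04,  9.92397868e-01,  1.23069912e-01, -4.87268484e-05]), 'contact_force': array([ 0.56781314,  0.86299371, -0.77147462]), 'wrist_torque': array([-0.00017124, -0.0418727 , -0.00513543]), 'finger_force': 0.0, 'grip_width': 0.09129408401533896}
```

View pics/scene0.png

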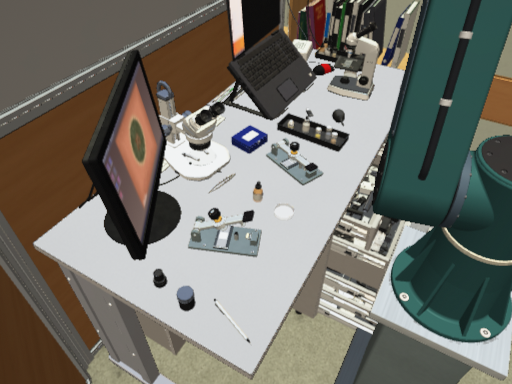

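View pics/top0.png

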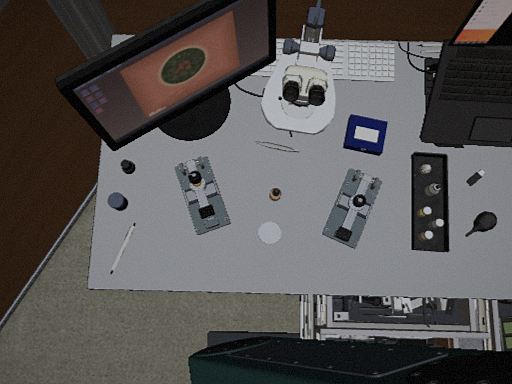

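The open press is the left one in the top view (base about (203,195), knob (195,178), pad (207,212)). In the scene view it is at (225,235) with its arm up. The shut press is at top (352,207).

```bash
python3 - <<'E'
from h import *
d=np.load("top0.npy");p=np.load("topp0.npy");W=cloud("top",d)
for (c0,c1,r0,r1) in((165,240,145,245),(315,390,160,255)):
    m=np.zeros(d.shape,np.uint8); s=np.s_[r0:r1,c0:c1]
    w=W[s]; print("tbl z",np.median(w[...,2]))
    m[s]=((w[...,2]>0.008)&(d[s]>0))
    n,l,st,_=cv2.connectedComponentsWithStats(m); k=1+np.argmax(st[1:,4]); mm=l==k
    b=mm&(abs(W[...,2]-.015)<.004)
    Q=W[b]; hull=Q[:,:2].astype(np.float32)
    (cx,cy),(w_,h_),a=cv2.minAreaRect(hull*1000); print("base rect",cx,cy,w_,h_,a, np.median(Q[:,2]))
    box=cv2.boxPoints(((cx,cy),(w_,h_),a)); print(box)
    H=mm&(W[...,2]>.045); v,u=np.where(H)
    dark=H&(p.max(-1)<60)
    n,l,st,ce=cv2.connectedComponentsWithStats(dark.astype(np.uint8))
    for i in range(1,n):
        if st[i,4]>15: q=W[l==i]; print("dark",st[i],ce[i],q.mean(0).round(4),np.percentile(q[:,2],[5,50,95]).round(4))
# other objects near
m=((W[...,2]>.006)&(W[...,2]<.3)&(d>0)).astype(np.uint8)
n,l,st,ce=cv2.connectedComponentsWithStats(m)
for i in range(1,n):
    if st[i,4]>30: q=W[l==i]; print(st[i],q.min(0).round(3),q.max(0).round(3))
cv2.imwrite("pics/c0.png",cv2.resize(np.hstack([p[145:245,160:245,::-1],np.load("scenep0.npy")[185:285,180:275,::-1]]),None,fx=4,fy=4,interpolation=cv2.INTER_CUBIC))
E
```

```text
tbl z 0.0019383761775872443
base rect 562.9633178710938 153.3341827392578 189.5188751220703 89.73284149169922 21.34381866455078 0.015104755906391524
[[458.37335  160.63437 ]
 [491.0329    77.056015]
 [667.5533   146.034   ]
 [634.89374  229.61235 ]]
dark [188 171  14  13 118] [194.57627119 177.46610169] [0.5834 0.1607 0.1138] [0.1054 0.1144 0.1208]
dark [199 204  16  15 143] [206.11188811 211.22377622] [0.5025 0.1294 0.1174] [0.1121 0.1173 0.1231]
tbl z 0.002293801635804244
base rect 539.447998046875 -232.81993103027344 90.1263427734375 190.84963989257812 66.86768341064453 0.015381371964662945
[[ 433.99197 -236.77182]
 [ 609.4974  -311.74823]
 [ 644.90405 -228.86804]
 [ 469.39862 -153.89163]]
dark [353 195  13  12 107] [358.85046729 200.70093458] [ 0.5419 -0.2339  0.0884] [0.0811 0.0891 0.0935]
dark [335 226  17  15 157] [343.12738854 233.33757962] [ 0.4664 -0.2014  0.054 ] [0.0499 0.0542 0.0579]
[   0    0  199  141 9073] [0.698 0.177 0.006] [1.069 0.695 0.3  ]
[   81     0   431   151 34580] [ 0.647 -0.648  0.006] [1.068 0.376 0.3  ]
[ 343  114   44   41 1341] [ 0.682 -0.331  0.006
[... 261 characters left out ...]
45  0.006] [ 0.655 -0.41   0.042]
[ 322  168   60   80 2611] [ 0.437 -0.311  0.006] [ 0.643 -0.155  0.095]
[467 169  17  16 103] [ 0.608 -0.581  0.006] [ 0.65  -0.534  0.015]
[424 182  18  14 154] [ 0.575 -0.468  0.006] [ 0.612 -0.421  0.071]
[269 187  12  14 126] [ 0.551 -0.047  0.008] [ 0.588 -0.02   0.079]
[107 192  20  20 272] [0.515 0.344 0.006] [0.557 0.384 0.059]
[417 206  14  11 115] [ 0.519 -0.434  0.006] [ 0.547 -0.399  0.056]
[465 211  32  26 408] [ 0.471 -0.603  0.006] [ 0.535 -0.512  0.051]
[111 225  23  46 134] [0.366 0.324 0.006] [0.48  0.37  0.015]
[418 230  15  11 111] [ 0.46  -0.42   0.009] [ 0.481 -0.399  0.056]
[221 338  29   6  32] [0.23  0.023 0.278] [0.241 0.075 0.299]
```

View pics/c0.png

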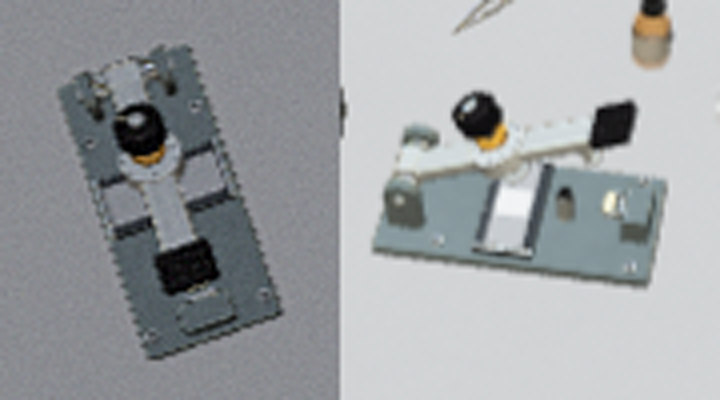

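```bash
python3 - <<'E'
from h import *
for n in("top","scene"):
    d=np.load(n+"0.npy");W=cloud(n,d); c=np.array([.568,.155])
    r=np.hypot(W[...,0]-c[0],W[...,1]-c[1]); m=(d>0)&(W[...,2]>.11)&(W[...,2]<.6)&(r<.3)&(r>.1)
    q=W[m]; 
    if len(q): i=np.argsort(r[m])[:400:80]; print(n,q[i].round(3),r[m][i].round(3))
    # press band check in scene
    if n=="scene":
        s=np.zeros(d.shape,bool); s[200:275,180:275]=1
        b=s&(abs(W[...,2]-.015)<.004)&(d>0); print(cv2.minAreaRect((W[b][:,:2]*1000).astype(np.float32)))
E
```

```text
top [[0.713 0.258 0.12 ]
 [0.708 0.271 0.125]
 [0.718 0.262 0.125]
 [0.743 0.22  0.125]
 [0.7   0.289 0.119]] [0.178 0.182 0.185 0.186 0.187]
scene [[0.722 0.25  0.125]
 [0.703 0.282 0.129]
 [0.693 0.295 0.122]
 [0.737 0.241 0.161]
 [0.717 0.276 0.174]] [0.181 0.185 0.188 0.19  0.192]
((528.1121215820312, 138.0711669921875), (274.9687194824219, 137.2652587890625), 52.89235305786133)
```

Request:
drive_tool(commands=[[[5,4,2],0.13,255],[[10,8,3.6],0.26,255],[[14,13,3.6],0.4,255],[[18,18,3.6],0.5,255],[[22,23,3.6],0.6,255],[[26,28,3.6],0.7,255],[[28,33,3.6],0.8,255],[[28,33,3.6],0.8,255]], force=20)

```text
time_s: 0.9
tcp_pos: [0.4302, -0.3806, 0.2496]
orientation: [-0.0, 0.865, 0.501, -0.0]
contact_force: [0.3, -1.5, -0.8]
grip_width: 0.0301
finger_force: 0.0
```

Request:
drive_tool(commands=[[[1,5,0],0.1,255],[[2,10,0],0.2,255],[[3,15,0],0.3,255],[[4,20,0],0.4,255],[[5,25,0],0.5,255],[[5.4,30,0],0.6,255],[[5.4,35,0],0.7,255],[[5.4,40,0],0.8,255],[[5.4,45,-3],0.9,255],[[5.4,48,-6],0.9,255],[[5.4,48,-9],0.9,255],[[5.4,48,-9],0.9,255]])

```text
time_s: 2.1
tcp_pos: [0.4807, 0.0981, 0.1562]
orientation: [-0.002, 0.562, 0.827, -0.002]
contact_force: [0.2, 0.2, 0.2]
grip_width: 0.0005
finger_force: 0.0
```

```bash
python3 -c "
from h import *
s=state();print(s)"
```

```text
{'time_s': 2.1, 'joint_pos': array([ 1.53732391e-01,  1.36313198e-01,  2.17695543e+00, -4.85378690e-05,
        8.34837031e-01, -2.24433175e-01]), 'joint_vel': array([-0.03831387, -0.06461289, -0.0420774 , -0.00135134,  0.08187462,
       -0.01490381]), 'tau': array([  2.46154256, -45.82907796, -37.02641845,   0.12933694,
        -1.36078846,   0.28321059]), 'tcp_pos': array([0.48071467, 0.09805744, 0.15622707]), 'orientation': array([-0.00237041,  0.56158109,  0.8274153 , -0.00223299]), 'contact_force': array([0.22422714, 0.22880711, 0.17590815]), 'wrist_torque': array([-0.02748462, -0.17390908, -0.00208611]), 'finger_force': 0.0, 'grip_width': 0.0004982725327518151}
```

Request:
drive_tool(commands=[[[2.4,3.3,0],0,255],[[2.4,3.3,0],0,255],[[2.4,3.3,-2],0,255],[[2.4,3.3,-3],0,255],[[2.4,3.3,-3],0,255]])

```text
time_s: 2.6
tcp_pos: [0.5068, 0.1296, 0.1293]
orientation: [-0.001, 0.563, 0.827, -0.001]
contact_force: [-0.3, -0.0, 0.1]
grip_width: 0.0005
finger_force: 0.0
```

Request:
drive_tool(commands=[[[-0.2,-0.1,-1],0,255],[[-0.4,-0.15,-1.8],0,255],[[-0.7,-0.25,-2.7],0,255],[[-0.9,-0.35,-3.4],0,255],[[-1.1,-0.45,-4.2],0,255],[[-1.25,-0.5,-5],0,255],[[-1.4,-0.55,-5.7],0,255],[[-1.5,-0.6,-6.4],0,255],[[-1.55,-0.6,-6.9],0,255]])

```text
time_s: 3.5
tcp_pos: [0.492, 0.1244, 0.0602]
orientation: [0.0, 0.562, 0.827, -0.0]
contact_force: [1.3, -0.3, 0.9]
grip_width: 0.0007
finger_force: 0.6
```

Request:
drive_tool(commands=[[[0,0,-0.3],0,255],[[0,0,-0.5],0,255],[[0,0,-0.7],0,255],[[0,0,-0.7],0,255]])

```text
time_s: 3.9
tcp_pos: [0.4919, 0.1244, 0.0541]
orientation: [-0.0, 0.562, 0.827, -0.0]
contact_force: [-4.6, -0.6, 10.9]
grip_width: 0.0004
finger_force: 5.2
```

```bash
python3 - <<'E'
from h import *
print(state()["contact_force"])
im=[]
for n,s in(("scene",np.s_[185:285,180:275]),("top",np.s_[145:245,160:245])):
    p,d=snapshot(n); im.append(p[s][:,:,::-1])
cv2.imwrite("pics/c1.png",cv2.resize(np.hstack(im),None,fx=4,fy=4,interpolation=cv2.INTER_CUBIC))
E
```

```text
[-4.58313455 -0.63745312 10.92394052]
```

View pics/c1.png

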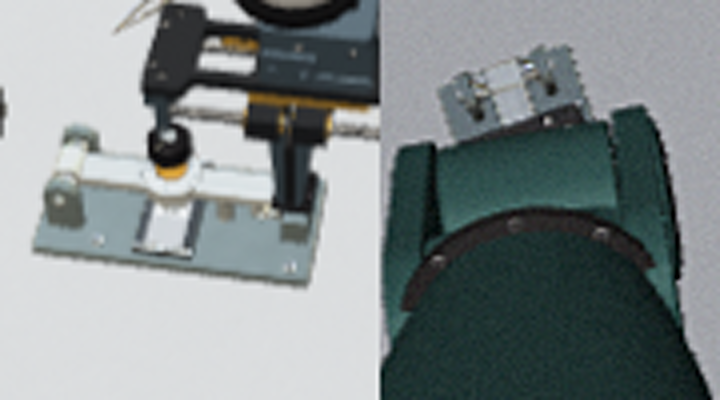

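The scene view shows the arm now level under the fingertips (pad at about (295,185) in the crop). I'll push a little more to be sure of the latch.

Request:
drive_tool(commands=[[[0,0,-0.15],0,255],[[0,0,-0.3],0,255],[[0,0,-0.3],0,255]])

```text
time_s: 4.3
tcp_pos: [0.4921, 0.1244, 0.0533]
orientation: [-0.001, 0.562, 0.827, -0.001]
contact_force: [-24.1, -5.9, 68.1]
grip_width: 0.0001
finger_force: 34.1
```

Request:
drive_tool(commands=[[[0,0,2],0,255],[[0,0,6],0,255],[[0,0,10],0,200],[[0,0,12],0,105],[[0,0,12],0,105]])

```text
time_s: 4.8
tcp_pos: [0.4937, 0.1248, 0.1737]
orientation: [0.002, 0.562, 0.827, 0.002]
contact_force: [-0.3, 0.2, -0.0]
grip_width: 0.0218
finger_force: 0.0
```

```bash
python3 - <<'E'
from h import *
p,d=snapshot("scene"); W=cloud("scene",d)
cv2.imwrite("pics/c2.png",cv2.resize(p[185:285,170:285,::-1],None,fx=5,fy=5,interpolation=cv2.INTER_CUBIC))
dk=(p.max(-1)<60)&(d>0)&(W[...,2]>.04)&(W[...,2]<.13); dk[:190]=0;dk[275:]=0;dk[:,:190]=0;dk[:,270:]=0
n,l,st,ce=cv2.connectedComponentsWithStats(dk.astype(np.uint8))
for i in range(1,n):
    if st[i,4]>15: q=W[l==i]; print(st[i],q.mean(0).round(4),np.percentile(q,[3,97],axis=0).round(4))
print(state()["contact_force"],state()["grip_width"])
E
```

```text
[217 216  11  11  73] [0.5649 0.1626 0.0859] [[0.5542 0.1465 0.0776]
 [0.5785 0.1727 0.0901]]
[248 228  11  10  92] [0.489  0.1292 0.0523] [[0.4764 0.1123 0.0496]
 [0.5009 0.1446 0.0547]]
[ 1.15376539 -0.73633191 -0.18942879] 0.025721528242109472
```

View pics/c2.png

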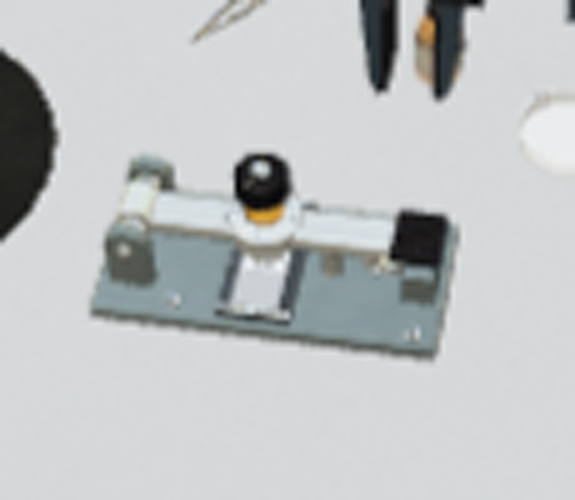

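Released, the arm stays level: pad (420,235) and knob (262,180) in the crop, so it is latched. Next I go above the knob.

Request:
drive_tool(commands=[[[4,1.6,1],0,105],[[7.6,3.1,1],0,105],[[7.6,3.1,1],0,105],[[7.6,3.1,1],0,105],[[7.6,3.1,1],0,105]])

```text
time_s: 5.35
tcp_pos: [0.5665, 0.155, 0.1793]
orientation: [-0.001, 0.562, 0.827, -0.001]
contact_force: [-0.4, -0.4, 0.8]
grip_width: 0.0537
finger_force: 0.0
```

```bash
python3 - <<'E'
from h import *
s=state();print(s["tcp_pos"],s["grip_width"],s["joint_pos"])
p,d=snapshot("scene"); W=cloud("scene",d)
dk=(p.max(-1)<90)&(d>0)&(W[...,2]>.0865)&(W[...,2]<.1); dk[:205]=0;dk[240:]=0;dk[:,:205]=0;dk[:,240:]=0
q=W[dk];print(len(q),q.mean(0),np.percentile(q,[3,97],axis=0).round(4), cv2.minEnclosingCircle((q[:,:2]*1000).astype(np.float32)))
E
```

```text
[0.56654841 0.15502922 0.17927836] 0.05365339211075811 [ 2.27429116e-01  2.50453680e-01  1.98191246e+00 -2.16271481e-05
  9.11674627e-01 -1.48540597e-01]
50 [0.56590945 0.15845935 0.08861671] [[0.5545 0.1462 0.087 ]
 [0.5795 0.17   0.0912]] ((567.8343505859375, 159.67208862304688), 14.8749361038208)
```

Request:
drive_tool(commands=[[[0.1,0.2,-3],0,105],[[0.1,0.2,-6],0,105],[[0.1,0.2,-9],0,105],[[0.1,0.2,-10.5],0,105],[[0.1,0.2,-11.3],0,105],[[0.1,0.2,-11.7],0,105],[[0.1,0.2,-11.7],0,105]])

```text
time_s: 6.1
tcp_pos: [0.5693, 0.1575, 0.0642]
orientation: [0.0, 0.563, 0.827, 0.0]
contact_force: [0.2, 0.3, 0.5]
grip_width: 0.0536
finger_force: 0.0
```

Request:
drive_tool(commands=[[[0,0,0],0,150],[[0,0,0],0,180],[[0,0,0],0,200],[[0,0,0],0,200],[[0,0,0],0,200],[[0,0,0],0,200]], force=15)

```text
time_s: 6.7
tcp_pos: [0.5684, 0.1572, 0.0641]
orientation: [-0.0, 0.562, 0.827, -0.001]
contact_force: [-6.0, -3.2, 7.8]
grip_width: 0.0297
finger_force: 15.0
```

```bash
cat > r.py <<'E'
from h import *
s=state();q=s["orientation"]
psi=2*np.arctan2(q[2],q[1]);print(s["time_s"],"tcp",s["tcp_pos"].round(4),"psi",round(psi,4),"j6",s["joint_pos"][5].round(4),"F",s["contact_force"].round(2),"T",s["wrist_torque"].round(3),"tau6",s["tau"][5].round(3),s["grip_width"],s["finger_force"])
E
python3 r.py
```

```text
6.7 tcp [0.5684 0.1572 0.0641] psi 1.9469 j6 -0.1455 F [-6.03 -3.2   7.83] T [-0.483  0.912  0.021] tau6 -0.004 0.02973251649488151 15.000616908073425
```

Request:
drive_tool(commands=[[[-0.05,-0.02,0.02],0,200],[[-0.05,-0.02,0.02],-0.05,200],[[-0.05,-0.02,0.02],-0.1,200],[[-0.05,-0.02,0.02],-0.2,200],[[-0.05,-0.02,0.01],-0.3,200],[[-0.05,-0.02,0.01],-0.3,200],[[-0.05,-0.02,0.01],-0.3,200]])

```text
time_s: 7.4
tcp_pos: [0.5687, 0.1572, 0.0641]
orientation: [0.0, 0.679, 0.734, 0.0]
contact_force: [-1.7, -1.7, 5.7]
grip_width: 0.0295
finger_force: 15.0
```

```bash
python3 r.py
```

```text
7.4 tcp [0.5687 0.1572 0.0641] psi 1.6497 j6 0.1515 F [-1.75 -1.66  5.71] T [-0.351  0.022  0.004] tau6 0.195 0.029544954824790647 15.000522136688232
```

Request:
drive_tool(commands=[[[0,0,0],-0.1,200],[[0,0,0],-0.2,200],[[0,0,0],-0.3,200]])

```text
time_s: 7.7
tcp_pos: [0.5691, 0.1572, 0.0642]
orientation: [0.0, 0.782, 0.623, 0.001]
contact_force: [1.9, -2.9, 3.5]
grip_width: 0.0294
finger_force: 15.0
```

```bash
python3 r.py
```

```text
7.7 tcp [0.5691 0.1572 0.0642] psi 1.3459 j6 0.4554 F [ 1.94 -2.88  3.5 ] T [-0.579 -0.529  0.003] tau6 -2.041 0.029355532309901206 14.997290074825287
```

Request:
drive_tool(commands=[[[0,0,-0.01],-0.1,200],[[0,0,-0.01],-0.2,200],[[0,0,-0.01],-0.3,200]])

```text
time_s: 8.0
tcp_pos: [0.5695, 0.1571, 0.0642]
orientation: [0.001, 0.866, 0.499, 0.001]
contact_force: [4.3, -4.3, 3.1]
grip_width: 0.0295
finger_force: 15.0
```

```bash
python3 r.py
```

```text
8.0 tcp [0.5695 0.1571 0.0642] psi 1.046 j6 0.7554 F [ 4.28 -4.31  3.06] T [-1.116 -0.861  0.082] tau6 -2.025 0.029518202351957748 14.99749705195427
```

Request:
drive_tool(commands=[[[0.03,-0.05,0],-0.05,200],[[0.03,-0.05,0],-0.1,200]])

```text
time_s: 8.2
tcp_pos: [0.5696, 0.1568, 0.0641]
orientation: [0.0, 0.89, 0.456, 0.001]
contact_force: [2.7, -1.2, 2.3]
grip_width: 0.0296
finger_force: 15.0
```

```bash
python3 r.py
```

```text
8.2 tcp [0.5696 0.1568 0.0641] psi 0.9477 j6 0.8525 F [ 2.71 -1.2   2.26] T [-0.441 -0.604  0.033] tau6 -0.917 0.029649634186788284 14.999381750822067
```

Request:
drive_tool(commands=[[[0,-0.02,0],-0.05,200],[[0,-0.02,0],-0.1,200]])

```text
time_s: 8.4
tcp_pos: [0.5697, 0.1566, 0.0642]
orientation: [0.0, 0.911, 0.411, 0.001]
contact_force: [2.5, -2.1, 1.8]
grip_width: 0.0298
finger_force: 15.0
```

```bash
python3 r.py
```

```text
8.4 tcp [0.5697 0.1566 0.0642] psi 0.8478 j6 0.9521 F [ 2.47 -2.06  1.79] T [-0.488 -0.738  0.102] tau6 -0.993 0.029759136712454826 14.999151080846786
```

Request:
drive_tool(commands=[[[0.02,-0.03,0],-0.05,200],[[0.02,-0.03,0],-0.1,200]])

```text
time_s: 8.6
tcp_pos: [0.5696, 0.1563, 0.0641]
orientation: [0.0, 0.931, 0.365, 0.001]
contact_force: [1.4, 0.3, 2.5]
grip_width: 0.0298
finger_force: 15.0
```

```bash
python3 r.py; python3 - <<'E'
from h import *
p,d=snapshot("scene")
cv2.imwrite("pics/c3.png",cv2.resize(p[195:250,195:265,::-1],None,fx=8,fy=8,interpolation=cv2.INTER_CUBIC))
E
```

```text
8.6 tcp [0.5696 0.1563 0.0641] psi 0.7481 j6 1.0513 F [1.37 0.3  2.54] T [-0.125 -0.287  0.273] tau6 -0.703 0.029793844366651265 14.99925211071968
```

View pics/c3.png

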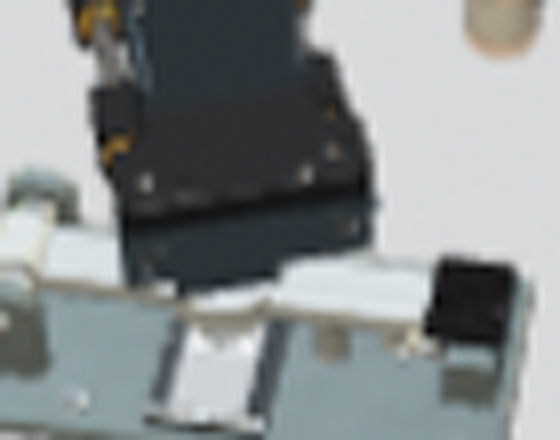

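The knob is hidden behind the gripper in this view and the arm is still level. Torque is rising, so I'll check whether that is the seat.

Request:
drive_tool(commands=[[[0,0,0],0,200],[[0,0,0],0,200]])

```text
time_s: 8.85
tcp_pos: [0.5695, 0.1563, 0.064]
orientation: [0.0, 0.931, 0.366, 0.001]
contact_force: [3.6, -0.1, 4.2]
grip_width: 0.0295
finger_force: 15.0
```

```bash
python3 r.py
```

```text
8.85 tcp [0.5695 0.1563 0.064 ] psi 0.7495 j6 1.0499 F [ 3.63 -0.11  4.19] T [-0.152 -0.682  0.256] tau6 0.243 0.02954039971678272 15.00033974647522
```

Request:
drive_tool(commands=[[[0,0,0],-0.05,200],[[0,0,0],-0.05,200]])

```text
time_s: 9.05
tcp_pos: [0.5694, 0.1563, 0.0639]
orientation: [0.0, 0.94, 0.342, 0.0]
contact_force: [3.0, -0.2, 4.5]
grip_width: 0.0296
finger_force: 15.0
```

```bash
python3 r.py
```

```text
9.05 tcp [0.5694 0.1563 0.0639] psi 0.6976 j6 1.1018 F [ 3.04 -0.2   4.45] T [-0.199 -0.702  0.262] tau6 1.067 0.029594562042403537 15.00083327293396
```

Request:
drive_tool(commands=[[[0,0,0],0,200],[[0,0,0],0,200]], force=30)

```text
time_s: 9.25
tcp_pos: [0.5694, 0.1563, 0.0639]
orientation: [0.0, 0.94, 0.342, 0.0]
contact_force: [3.9, -0.5, 4.8]
grip_width: 0.0295
finger_force: 30.0
```

```bash
python3 r.py
```

```text
9.25 tcp [0.5694 0.1563 0.0639] psi 0.6984 j6 1.1009 F [ 3.93 -0.45  4.83] T [-0.146 -0.924  0.27 ] tau6 0.236 0.029459645016782096 30.000766217708588
```

Request:
drive_tool(commands=[[[0,0,0],-0.03,200],[[0,0,0],-0.03,200]])

```text
time_s: 9.45
tcp_pos: [0.5694, 0.1563, 0.0639]
orientation: [0.0, 0.945, 0.327, 0.0]
contact_force: [5.8, 0.0, 4.8]
grip_width: 0.0293
finger_force: 30.0
```

```bash
python3 r.py
```

```text
9.45 tcp [0.5694 0.1563 0.0639] psi 0.6658 j6 1.1338 F [5.82 0.01 4.79] T [-0.162 -1.046  0.696] tau6 1.123 0.029281729056597847 30.000770688056946
```

Request:
drive_tool(commands=[[[0,0,0],0.03,200],[[0,0,0],0.03,200]])

```text
time_s: 9.65
tcp_pos: [0.5694, 0.1563, 0.0639]
orientation: [0.0, 0.94, 0.341, 0.0]
contact_force: [5.4, -1.3, 4.2]
grip_width: 0.0294
finger_force: 30.0
```

```bash
python3 r.py
```

```text
9.65 tcp [0.5694 0.1563 0.0639] psi 0.697 j6 1.1023 F [ 5.38 -1.28  4.22] T [-0.108 -0.983  0.345] tau6 -0.169 0.029364612520984386 30.0005641579628
```

Request:
drive_tool(commands=[[[0,0,0],0.03,200],[[0,0,0],0.03,200]])

```text
time_s: 9.85
tcp_pos: [0.5694, 0.1563, 0.0639]
orientation: [0.0, 0.935, 0.355, 0.0]
contact_force: [4.8, -0.7, 5.9]
grip_width: 0.0294
finger_force: 30.0
```

```bash
python3 r.py
```

```text
9.85 tcp [0.5694 0.1563 0.0639] psi 0.7265 j6 1.0725 F [ 4.77 -0.68  5.87] T [-0.131 -0.944  0.049] tau6 -0.437 0.02936750204200311 30.00064194202423
```

Request:
drive_tool(commands=[[[0,0,0],0.04,200],[[0,0,0],0.04,200]])

```text
time_s: 10.05
tcp_pos: [0.5693, 0.1563, 0.0639]
orientation: [-0.0, 0.927, 0.374, 0.0]
contact_force: [5.0, -0.3, 4.6]
grip_width: 0.0294
finger_force: 30.0
```

```bash
python3 r.py
```

```text
10.05 tcp [0.5693 0.1563 0.0639] psi 0.7668 j6 1.0323 F [ 5.04 -0.27  4.56] T [-0.09  -0.967  0.02 ] tau6 -0.573 0.029359356194125406 30.000527501106262
```

Hard stop confirmed: torque climbs steeply, unloads by psi 0.728, then the knob turns freely. Target psi is 2.30.

Request:
drive_tool(commands=[[[-0.01,0.01,0],0.1,200],[[-0.02,0.01,0],0.2,200],[[-0.03,0.02,0.01],0.3,200],[[-0.03,0.02,0.01],0.4,200]])

```text
time_s: 10.45
tcp_pos: [0.5689, 0.1566, 0.064]
orientation: [-0.0, 0.834, 0.552, 0.0]
contact_force: [4.0, 1.0, 5.3]
grip_width: 0.0294
finger_force: 30.0
```

```bash
python3 r.py
```

```text
10.45 tcp [0.5689 0.1566 0.064 ] psi 1.1694 j6 0.6301 F [4.   1.03 5.26] T [ 0.17  -0.879 -0.056] tau6 2.041 0.029400708057165426 30.000522136688232
```

Request:
drive_tool(commands=[[[-0.01,0.01,0],0.1,200],[[-0.02,0.01,0],0.2,200],[[-0.03,0.01,0.01],0.3,200],[[-0.04,0.01,0.01],0.4,200]])

```text
time_s: 10.85
tcp_pos: [0.5684, 0.1567, 0.064]
orientation: [-0.0, 0.708, 0.707, 0.0]
contact_force: [3.4, 1.8, 5.5]
grip_width: 0.029
finger_force: 30.0
```

```bash
python3 r.py
```

```text
10.85 tcp [0.5684 0.1567 0.064 ] psi 1.5694 j6 0.2303 F [3.35 1.8  5.47] T [ 0.203 -0.795 -0.035] tau6 2.039 0.028996167121486602 30.00054806470871
```

Request:
drive_tool(commands=[[[-0.01,0,0],0.1,200],[[-0.02,0,0],0.2,200],[[-0.03,-0.01,0.01],0.3,200],[[-0.04,-0.02,0.01],0.4,200]])

```text
time_s: 11.25
tcp_pos: [0.5679, 0.1566, 0.0641]
orientation: [-0.0, 0.553, 0.833, 0.0]
contact_force: [3.2, 3.0, 4.8]
grip_width: 0.0291
finger_force: 30.0
```

```bash
python3 r.py
```

```text
11.25 tcp [0.5679 0.1566 0.0641] psi 1.9693 j6 -0.1698 F [3.21 3.02 4.82] T [ 0.421 -0.686 -0.114] tau6 2.042 0.029050820435782925 30.00050514936447
```

Request:
drive_tool(commands=[[[-0.01,0,0],0.1,200],[[-0.02,-0.01,0],0.2,200],[[-0.03,-0.02,0.01],0.3,200],[[-0.03,-0.02,0.01],0.33,200],[[-0.03,-0.02,0.01],0.33,200],[[-0.03,-0.02,0.01],0.33,200]])

```text
time_s: 11.85
tcp_pos: [0.5676, 0.1564, 0.0642]
orientation: [-0.0, 0.411, 0.912, 0.0]
contact_force: [2.4, 2.1, 4.9]
grip_width: 0.0294
finger_force: 30.0
```

```bash
python3 r.py; python3 - <<'E'
from h import *
p,d=snapshot("scene")
cv2.imwrite("pics/c4.png",cv2.resize(p[185:285,170:285,::-1],None,fx=5,fy=5,interpolation=cv2.INTER_CUBIC))
E
```

```text
11.85 tcp [0.5676 0.1564 0.0642] psi 2.2955 j6 -0.4961 F [2.37 2.08 4.89] T [ 0.438 -0.727  0.074] tau6 0.0 0.02938281006120724 30.00094324350357
```

View pics/c4.png

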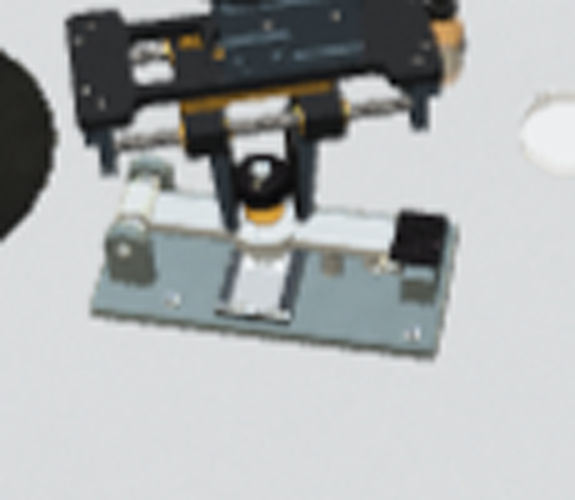

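The knob (262,180) is gripped between the fingers and the arm is still level and latched. It has backed off 1.57 rad from the seat. Handing in.

```bash
python3 -c "
from plant import *
print(job_done())"
```

```text
the job is handed in; nothing more can be done
None
```

The open press is latched, its thumbscrew was seated and backed off a quarter turn (about 1.57 rad measured at the wrist), and the gripper is still holding the knob; the job is handed in, with no verdict returned.

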